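# Release the waiting carton down the gravity rack

## Robot

A 6-joint arm with a two-finger parallel gripper is mounted at the origin on a cart in front of the work surface, level with it; the furniture and walls round the work are solid. World frame = base frame: x ahead of the robot, y to its left, z up, the work surface at z = 0. Lengths are in m, angles in rad, forces in N, time in s.
With the tool pointing down it reaches from about 0.35 to 0.85 m from the base axis. Payload 8.1 kg.
Tool frame: the origin (TCP) lies between the finger pads, 19 mm behind the fingertips; this is the grasp point; z points along the fingers, y is the line along which they close (so a half turn about z gives the same grasp; the last joint's range is limited). The gripper opens to 93 mm and grips with 3 to 60 N. Pads are 15 mm wide; open, the fingers measure 128 mm over their backs; the gripper's body (75 mm by 188 mm) begins 65 mm behind the grasp point.
Start: joints at [-1.263, 0.13, 1.488, -0, 1.523, -0.085], TCP at [0.23, -0.554, 0.237] pointing down, gripper open.
Joint ranges: [-2.96, 2.96], [-0.89, 2.26], [0.02, 2.5], [-1.34, 4.48], [0, 2.73], [-2.66, 2.66]. Speed limits (rad/s): [2.39, 2.39, 2.79, 3.14, 3.14, 3.14].

## Interface

Orientations are given as a rotation vector (axis times angle).
In Python, from plant import read_state, read_camera, camera_params, robot gives the robot as it stands.
- The arm moves only by the tool carry_out, never from a script. Its argument "targets" is a list of rows, each an object of numbers: "hand": the opening in per cent of the stroke, from 0 (shut) to 100 (fully open); "x", "y", "z": the shift along the tool's x, y, z in m; "ax", "ay", "az": the turn, a rotation vector about the tool's x, y, z in rad. In form: [{"hand": .., "x": .., "y": .., "z": .., "ax": .., "ay": .., "az": ..}, ...]. A call has 1 to 8 rows; each row is the pose to reach, as a shift and turn from the pose commanded when the call began, along the tool's axes at that moment; what a row does not reach only later rows make up. A row lasts 1/8 s, in which the tool goes at most 62.5 mm and 10.7 degrees, less where a joint would pass 70% of its speed; a pose out of reach is approached as far as the arm can. A call with a gripper value outside its range is refused whole. The fingers move at their own pace and stop on an object; "newtons" is the grip in N (left out, the last holds). Time passes only in rows, so rows that repeat a pose let the fingers close. It gives the time, the measured TCP pose, the force, the opening and the grip force at its end, in the units of the state.
- read_state(): the state, without advancing time (a new reading comes with each control period).
- read_camera(name): name is "scene" or "top" or "wrist"; returns (picture, depth): 480x640x3 uint8, blue, green, red; 480x640 float32, m along the optical axis (not along the pixel's ray), 0 where there is no reading.
- camera_params(name): a dict with "fx", "fy", "cx", "cy" (pixels), "position" and "rotation" of the camera in the world. Camera axes: x right, y up, looking along -z (the intrinsics and any distortion apply to the point x, -y, -z); pixel columns grow to the right and rows downward; lengths in m; the calibration is good to about 2 mm. A picture is of the moment at which its call begins: read the wrist's pose just before it. camera_params takes no time and is no camera call; for the wrist camera it gives the pose at the moment of the call.
- robot.close_job(): hands the job in; it is judged then, once.
The state is a dict: "t": time; "q": joint angles; "dq": joint speeds; "joint_torque": joint torques, N m; "tool_pos": TCP position; "orientation": TCP orientation; "force": force on the tool from outside, world axes, zero at the start; "wrist_torque": the same for the moment, N m; "opening": finger opening in m; "gripper_force": force on a finger pad.
Only numpy, scipy, OpenCV 4.12 (cv2) and the standard library are available. Lean on these libraries where they do the work, as an engineer would, in place of code of your own. Each camera call takes 0.05 s, during which the arm holds its last target. There are 200 camera calls.

## Task

Two lanes of the small sloping rack each hold something back behind a gate: a carton in one, a roll of labels in the other. Press down the paddle of the carton's gate with the fingertips and keep it down until the carton has slid to the end stop, then let the paddle come up so that the gate closes behind it, and move clear. Do not touch or lift the carton or the roll, keep the roll behind its closed gate, and leave the other things on the table alone.

Things in the scene. Friction and masses are not known exactly. Their poses are not given: they have to be found in the camera images.
- rack: Fixed aluminium rack, two lanes, 250 x 272 mm (524 mm over the paddles). Origin on the table under its middle, x uphill (away from the robot at yaw 0), y left, z up. Track slopes 15 degrees: 65 mm above the table at x = 0, 34 mm at the end stop at x = -115 mm. Lanes 130 mm wide, centred at y = +67 (left) and -67 mm (right), walls 28 mm high, gates at about x = +10 mm. Place and yaw vary.
- gate_left (a joint): Rocking lever of the left lane: bar across the flow, pivoting about the rack's x at rack x = 0, y = +162 mm, 123 mm above the table, outside the wall. 0 rad = gate down (blade 19 mm over the track); grows as the paddle is pressed, stop at 0.62. The blade clears the carton from about 0.35, well clear at 0.5. A spring closes it: 3 N to start the paddle, 5 N to hold it down.
- gate_right (a joint): The same lever for the right lane, its mirror image: pivot at rack x = 0, y = -162 mm, 123 mm above the table; the same values and forces.
- paddle_left (a point): Top centre of the left lever's black ribbed paddle, 46 x 48 mm, on its outer end 76 mm outward of the pivot and 9 mm above it (at rest rack x = 0, y = +238 mm, 132 mm above the table). Press here. It moves with the lever: at 0.62 rad it is 46 mm lower and 9 mm nearer the rack.
- paddle_right (a point): The same point on the right lever's paddle (at rest rack x = 0, y = -238 mm, 132 mm above the table).
- carton: Closed green and white folding carton, 83 x 122 x 39 mm, lying flat, its length across the lane, loose, about 60 g, in either lane behind the gate. Origin at the centre of its underside, z out of its top, x uphill. At the gate its origin is at rack x about +52 mm, at the end stop about -75 mm. It slides down by itself in about a second once the gate is up.
- label_roll: White roll of labels, 77 mm across, 40 mm high, lying flat in the other lane behind its gate, loose, about 110 g. Origin at the centre of its underside. It must stay there.
- marker: Capped marker pen, 16 x 128 x 18 mm, loose on the table just right of the rack's lower end. Origin at the centre of its underside, y along it. Leave alone.
- tape_roll: Roll of brown packing tape, 94 mm across, 48 mm high, lying flat, loose on the table just left of the rack's lower end. Origin at the centre of its underside. Leave alone.
- counter: Hand tally counter, 76 x 56 x 30 mm, loose on the table to the right. Origin at its underside. Leave alone.

How it is judged:
On the way, in this order (a step that is already met when the one before it is completed fails the run):
1. the paddle of the carton's gate is pressed down by the robot (gate raised over 0.25 rad, the TCP within 90 mm of that paddle) with the carton still uphill of the gate (x of carton in the frame of rack above 0.02 m and ((y of carton in the frame of rack above 0 m and value of joint gate_left above 0.25 rad and distance between the grasp point and paddle_left below 0.09 m) or (y of carton in the frame of rack below 0 m and value of joint gate_right above 0.25 rad and distance between the grasp point and paddle_right below 0.09 m))).
2. the carton reaches the end stop while its gate is still held up (over 0.25 rad) (x of carton in the frame of rack below -0.065 m and ((y of carton in the frame of rack above 0 m and value of joint gate_left above 0.25 rad) or (y of carton in the frame of rack below 0 m and value of joint gate_right above 0.25 rad))), for 0.1 s.
At the end, for the whole second after the job is handed in: The carton lies flat in its own lane against the end stop (its origin at rack x under -65 mm), at rest; both gates are closed (under 0.06 rad); the roll of labels is still behind its gate (rack x over 30 mm) and at rest (x of carton in the frame of rack below -0.065 m and z of carton in the frame of rack between 0.03 and 0.065 m and angle between carton's own z axis and vertical below 0.35 rad and linear speed of each of carton, label_roll below 0.02 m/s and (y of carton in the frame of rack above 0.05 m or y of carton in the frame of rack below -0.05 m) and y of carton in the frame of rack between -0.085 and 0.085 m and value of joint each of gate_left, gate_right below 0.06 rad and x of label_roll in the frame of rack above 0.03 m); the robot touches nothing.
It fails at once if the gate of the roll of labels is opened (over 0.12 rad) ((y of carton in the frame of rack above 0 m and value of joint gate_right above 0.12 rad) or (y of carton in the frame of rack below 0 m and value of joint gate_left above 0.12 rad)).
It fails at once if the robot touches the carton or the roll (over 1 N) (contact force between any of the fingers, the arm and carton above 1 N or contact force between any of the fingers, the arm and label_roll above 1 N).
It fails at once if the carton or the roll is lifted out of the rack (origin over 110 mm above the table) (height (world z) of any of carton, label_roll above 0.11 m).
It fails at once if a bystander is moved by more than 20 mm (distance of any of marker, tape_roll, counter from where it was at the start of the episode above 0.02 m).
It also fails if it takes over 32 s, if anything falls off the work surface, if the arm or the gripper's body presses on something with over 40 N, if the wrist force passes 120 N, or if a joint passes its speed limit or range.

## Working session

There is one attempt and no reset: what is moved stays moved. The work goes in short steps, Python scripts to look and compute and a tool call to move; the robot and the scene stay as the last step left them, time stands still between calls to the robot, and variables do not carry over. Pictures are saved under pics/ and viewed, at most 10 in all, crops included, and the job is handed in when it is done.

Besides the shell and the picture viewer there is one more tool, called after "Call:" as name(argument=value, ...) on one line, values as JSON. carry_out: Moves the arm, as the interface text tells. Its arguments: {"type":"object","properties":{"targets":{"type":"array","items":{"type":"object","properties":{"hand":{"type":"number"},"x":{"type":"number"},"y":{"type":"number"},"z":{"type":"number"},"ax":{"type":"number"},"ay":{"type":"number"},"az":{"type":"number"}}}},"newtons":{"type":"number"}},"required":["targets"]}

```bash
mkdir -p pics; ls; cat > h.py <<'E'
import numpy as np, cv2
from plant import read_state, read_camera, camera_params, robot
def world(P,u,v,d):
    p=np.array([(u-P['cx'])/P['fx']*d, -(v-P['cy'])/P['fy']*d, -d])
    R=np.array(P['rotation']); 
    return R@p+np.array(P['position'])
E
python3 - <<'E'
from h import *
print(read_state())
for n in ['top','scene']:
    P=camera_params(n); print(P); im,d=read_camera(n); cv2.imwrite(f'pics/{n}0.png',im); np.save(f'{n}.npy',d)
E
```

```text
pics
{'t': 0.0, 'q': array([-1.26340608e+00,  1.31163949e-01,  1.48922944e+00,  2.96572153e-06,
        1.52298762e+00, -8.53905680e-02]), 'dq': array([-8.49089606e-05, -1.84905256e-04,  1.64713766e-05, -1.84430650e-04,
       -3.18892363e-04,  9.37635880e-04]), 'joint_torque': array([-1.51484499e-03, -5.59852660e+01, -4.91756630e+01,  7.68189062e-02,
        3.51249729e-02, -1.04710202e-04]), 'tool_pos': array([ 0.22952691, -0.55380858,  0.23641312]), 'orientation': array([-3.0794593e+00, -6.1267314e-01,  3.0637669e-04]), 'force': array([-0.27838086, -0.27000774, -1.03984428]), 'wrist_torque': array([-0.02066375,  0.02330293, -0.01337772]), 'gripper_force': 0.0, 'opening': 0.09300167388858535}
{'fx': 550.4089559911881, 'fy': 550.4089559911881, 'cx': 324.32397620927446, 'cy': 236.73576744077414, 'position': array([ 0.29419517, -0.0414444 ,  1.26293918]), 'rotation': array([ 0.14011232, -0.1130526 , -1.59034672])}
{'fx': 489.446495810482, 'fy': 489.446495810482, 'cx': 318.09175658935135, 'cy': 243.57224408204496, 'position': array([-0.16208511,  0.4061174 ,  1.04717959]), 'rotation': array([ 0.41147259, -0.77788944, -2.07689654])}
```

View pics/top0.png

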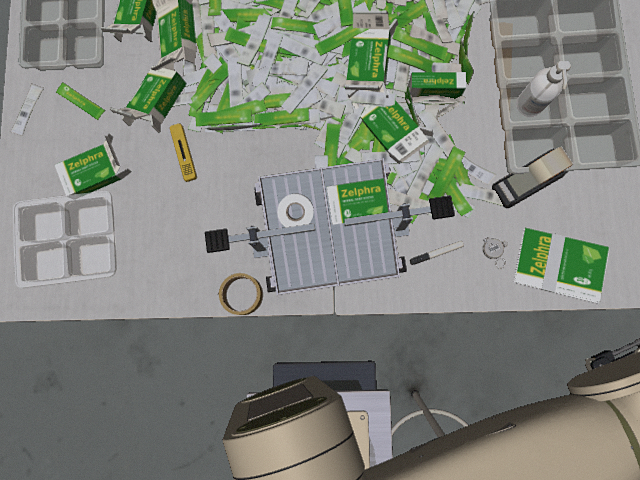

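View pics/scene0.png

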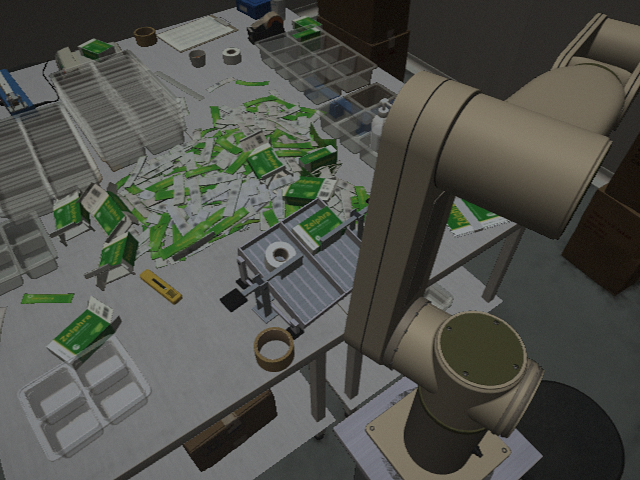

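The top view shows the carton in the right lane (360,200) and the label roll in the left lane (295,210). The right paddle is at (441,207) and the left one at (217,240). The marker is at (437,253) and the counter at (494,248). In the scene view the arm hides the right paddle.

```bash
sed -i "s/R=np.array(P\['rotation'\]);/R=cv2.Rodrigues(np.array(P['rotation']))[0]/" h.py
python3 - <<'E'
from h import *
P=camera_params('top'); d=np.load('top.npy'); im=cv2.imread('pics/top0.png')
def blob(u,v,r=18):
    m=np.zeros(d.shape,bool); m[v-r:v+r,u-r:u+r]=True
    m&=(im.max(2)<60)&(d>0)
    pts=np.array([world(P,x,y,d[y,x]) for y,x in np.argwhere(m)])
    pts=pts[(pts[:,2]>.11)&(pts[:,2]<.15)]
    print(len(pts),pts.min(0),pts.max(0)); 
    r=cv2.minAreaRect((pts[:,:2]*1000).astype(np.float32)); print(r)
    return np.array([*np.array(r[0])/1000,np.median(pts[:,2])])
R=blob(441,207); L=blob(217,240); print(R,L,np.linalg.norm(R-L))
D=L-R; yaw=np.arctan2(-D[0],D[1]); print('yaw',yaw,'mid',(L+R)/2)
for n,(u,v) in dict(marker=(437,253),counter=(494,248),carton=(360,200),table=(200,280),dispenser=(530,178)).items(): print(n,world(P,u,v,d[v,u]))
s=read_state(); T=cv2.Rodrigues(s['orientation'])[0]; print(T.round(3))
t=np.array([R[0],R[1],R[2]]); print('paddle in tool', T.T@(t-s['tool_pos']))
E
```

```text
454 [ 0.51110771 -0.29414153  0.12495877] [ 0.55849168 -0.24470504  0.1398865 ]
((535.2638549804688, -270.25286865234375), (45.61482620239258, 46.86647033691406), 7.529825210571289)
465 [0.45145325 0.17578865 0.12646786] [0.4998687  0.22615039 0.13937066]
((475.7113037109375, 201.01197814941406), (43.914398193359375, 47.071842193603516), 7.714783191680908)
[ 0.53526385 -0.27025287  0.13257841] [0.4757113  0.20101198 0.13326551] 0.4750131938079963
yaw 0.1257012093525727 mid [ 0.50548758 -0.03462045  0.13292196]
marker [ 0.45236402 -0.27725554  0.0186095 ]
counter [ 0.46106906 -0.40762553  0.01554857]
carton [ 0.55648304 -0.10122644  0.12150561]
table [0.4050214  0.26615177 0.00283916]
dispenser [ 0.60510223 -0.47749336  0.08253161]
[[ 0.924  0.383 -0.   ]
 [ 0.383 -0.924  0.002]
 [ 0.    -0.002 -1.   ]]
paddle in tool [ 0.390961   -0.14476166  0.1042311 ]
```

Call:
carry_out(targets=[{"hand":0,"x":0.049,"y":-0.0175,"z":0,"az":-0.163},{"hand":0,"x":0.098,"y":-0.035,"z":0,"az":-0.326},{"hand":0,"x":0.146,"y":-0.0525,"z":0,"az":-0.489},{"hand":0,"x":0.195,"y":-0.07,"z":0.0,"az":-0.652},{"hand":0,"x":0.244,"y":-0.0875,"z":0.01,"az":-0.815},{"hand":0,"x":0.293,"y":-0.105,"z":0.02,"az":-0.978},{"hand":0,"x":0.341,"y":-0.1225,"z":0.03,"az":-1.141},{"hand":0,"x":0.39,"y":-0.14,"z":0.04,"az":-1.304}], newtons=10)

```text
schema error: expected keys hand, x, y, z, ax, ay, az
```

Call:
carry_out(targets=[{"hand":0,"z":0.01},{"hand":0,"z":0.02},{"hand":0,"z":0.02}])

```text
schema error: expected keys hand, x, y, z, ax, ay, az
```

```bash
python3 - <<'E'
from h import *
for n in ['wrist','top']:
    im,d=read_camera(n); cv2.imwrite(f'pics/{n}1.png',im)
s=read_state(); T=cv2.Rodrigues(s['orientation'])[0]; print(s['t'],s['tool_pos'],s['q'],s['force'],s['opening'],T.round(3))
print('paddle in tool',T.T@(np.array([.5353,-.2703,.1326])-s['tool_pos']))
a=cv2.imread('pics/wrist1.png');b=cv2.imread('pics/top1.png')
cv2.imwrite('pics/c1.png',np.hstack([cv2.resize(a,(400,300)),b[120:420:1,200:600]]))
E
```

```text
0.2 [ 0.22958415 -0.55397967  0.23677879] [-1.26339995e+00  1.30890189e-01  1.48886138e+00  5.53217841e-07
  1.52300518e+00 -8.53981346e-02] [ 0.2263253  -0.39365481  0.89000514] 0.09307733298995377 [[ 0.924  0.383 -0.   ]
 [ 0.383 -0.924  0.001]
 [ 0.    -0.001 -1.   ]]
paddle in tool [ 0.39100755 -0.1449352   0.104386  ]
```

View pics/c1.png

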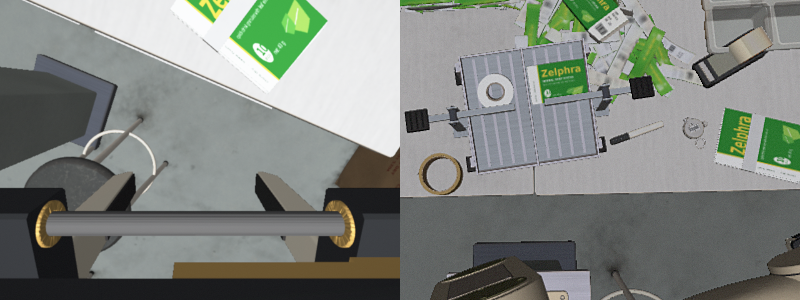

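The calls were refused because every row needs all the keys. The picture shows the arm hasn't moved and the scene is as before.

Call:
carry_out(targets=[{"hand":0,"x":0.049,"y":-0.0175,"z":0,"ax":0,"ay":0,"az":-0.163},{"hand":0,"x":0.098,"y":-0.035,"z":0,"ax":0,"ay":0,"az":-0.326},{"hand":0,"x":0.146,"y":-0.0525,"z":0,"ax":0,"ay":0,"az":-0.489},{"hand":0,"x":0.195,"y":-0.07,"z":0,"ax":0,"ay":0,"az":-0.652},{"hand":0,"x":0.244,"y":-0.0875,"z":0.01,"ax":0,"ay":0,"az":-0.815},{"hand":0,"x":0.293,"y":-0.105,"z":0.02,"ax":0,"ay":0,"az":-0.978},{"hand":0,"x":0.341,"y":-0.1225,"z":0.03,"ax":0,"ay":0,"az":-1.141},{"hand":0,"x":0.39,"y":-0.14,"z":0.04,"ax":0,"ay":0,"az":-1.304}], newtons=10)

```text
t: 1.2
tool_pos: [0.5374, -0.2744, 0.197]
orientation: [2.071, 2.362, -0.0]
force: [0.7, -0.9, -0.3]
opening: 0.0175
gripper_force: 0.0
```

Call:
carry_out(targets=[{"hand":0,"x":0,"y":0,"z":0.01,"ax":0,"ay":0,"az":0},{"hand":0,"x":0,"y":0,"z":0.02,"ax":0,"ay":0,"az":0},{"hand":0,"x":0,"y":0,"z":0.02,"ax":0,"ay":0,"az":0}])

```text
t: 1.58
tool_pos: [0.5349, -0.2763, 0.1761]
orientation: [-2.078, -2.353, 0.001]
force: [-0.2, -0.2, -0.2]
opening: 0.0005
gripper_force: 0.0
```

```bash
python3 - <<'E'
from h import *
for n in ['wrist','top']:
    im,d=read_camera(n); cv2.imwrite(f'pics/{n}2.png',im)
s=read_state(); T=cv2.Rodrigues(s['orientation'])[0]; print(s['t'],s['tool_pos'],s['q'],s['force'],s['opening'],T.round(3))
print('paddle in tool',T.T@(np.array([.5353,-.2703,.1326])-s['tool_pos']))
a=cv2.imread('pics/wrist2.png');b=cv2.imread('pics/top2.png')
cv2.imwrite('pics/c2.png',np.hstack([cv2.resize(a,(400,300)),b[120:420:1,200:600]]))
E
```

```text
1.675 [ 0.53566064 -0.27670332  0.17759429] [-5.61768522e-01  1.72260045e-01  1.55202992e+00 -1.13620106e-04
  1.41733077e+00 -6.85498804e-01] [-0.57470467  0.23394584 -0.94243238] 0.0006530092331536756 [[-0.123  0.992 -0.   ]
 [ 0.992  0.123 -0.   ]
 [-0.    -0.    -1.   ]]
paddle in tool [0.00640198 0.00043667 0.04499381]
```

View pics/c2.png

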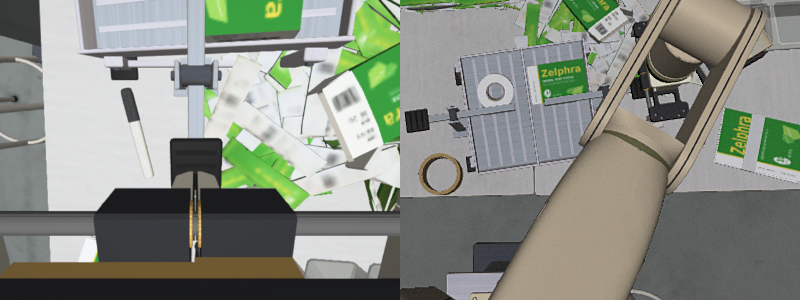

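The wrist view (left half) shows the shut fingertips straight above the black right paddle at (195,160). Now I press.

Call:
carry_out(targets=[{"hand":0,"x":0,"y":0,"z":0.015,"ax":0,"ay":0,"az":0},{"hand":0,"x":0,"y":0,"z":0.025,"ax":0,"ay":0,"az":0},{"hand":0,"x":0.001,"y":0,"z":0.035,"ax":0,"ay":0,"az":0},{"hand":0,"x":0.002,"y":0,"z":0.045,"ax":0,"ay":0,"az":0},{"hand":0,"x":0.003,"y":0,"z":0.055,"ax":0,"ay":0,"az":0},{"hand":0,"x":0.004,"y":0,"z":0.063,"ax":0,"ay":0,"az":0},{"hand":0,"x":0.005,"y":0,"z":0.069,"ax":0,"ay":0,"az":0},{"hand":0,"x":0.005,"y":0,"z":0.069,"ax":0,"ay":0,"az":0}])

```text
t: 2.68
tool_pos: [0.5359, -0.2704, 0.1081]
orientation: [-2.077, -2.357, -0.0]
force: [1.0, 0.4, 3.7]
opening: 0.0007
gripper_force: 2.0
```

Call:
carry_out(targets=[{"hand":0,"x":0,"y":0,"z":0,"ax":0,"ay":0,"az":0},{"hand":0,"x":0,"y":0,"z":0,"ax":0,"ay":0,"az":0},{"hand":0,"x":0,"y":0,"z":0,"ax":0,"ay":0,"az":0},{"hand":0,"x":0,"y":0,"z":0,"ax":0,"ay":0,"az":0},{"hand":0,"x":0,"y":0,"z":0,"ax":0,"ay":0,"az":0},{"hand":0,"x":0,"y":0,"z":0,"ax":0,"ay":0,"az":0},{"hand":0,"x":0,"y":0,"z":0,"ax":0,"ay":0,"az":0},{"hand":0,"x":0,"y":0,"z":0,"ax":0,"ay":0,"az":0}])

```text
t: 3.68
tool_pos: [0.5359, -0.2707, 0.1085]
orientation: [2.077, 2.357, 0.0]
force: [0.5, -1.0, 5.4]
opening: 0.0002
gripper_force: 2.0
```

```bash
python3 - <<'E'
from h import *
a,_=read_camera('wrist');b,d=read_camera('top'); np.save('top.npy',d)
cv2.imwrite('pics/top3.png',b)
cv2.imwrite('pics/c3.png',np.hstack([cv2.resize(a,(400,300)),b[120:420,200:600]]))
s=read_state(); print(s['t'],s['tool_pos'],s['force'])
P=camera_params('top'); g=(b[...,1]>b[...,2]*1.5)&(b[...,1]>b[...,0]*1.3)&(d>0)
pts=np.array([world(P,x,y,d[y,x]) for y,x in np.argwhere(g)])
c,sn=np.cos(.1257),np.sin(.1257); q=pts-[.5055,-.0346,0]
r=np.c_[c*q[:,0]+sn*q[:,1],-sn*q[:,0]+c*q[:,1],pts[:,2]]
k=(abs(r[:,1]+67)>0)&(abs(r[:,1]+.067)<.062)&(abs(r[:,0])<.12)&(r[:,2]>.03); print('carton green rack',k.sum(),r[k].min(0),r[k].max(0))
E
```

```text
3.775 [ 0.53584139 -0.2707426   0.10847308] [2.123924   0.52180771 4.58225748]
carton green rack 921 [-0.11989224 -0.11841243  0.06674688] [-0.03881099 -0.00831132  0.09891225]
```

View pics/c3.png

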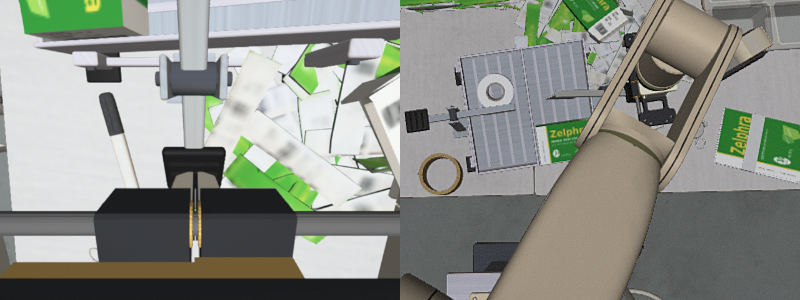

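The carton is at the end stop (top view, 565,140) and spans rack x −120 to −39 mm. The lever is up and the roll hasn't moved. Now I release the paddle gently.

Call:
carry_out(targets=[{"hand":0,"x":-0.001,"y":0,"z":-0.01,"ax":0,"ay":0,"az":0},{"hand":0,"x":-0.002,"y":0,"z":-0.02,"ax":0,"ay":0,"az":0},{"hand":0,"x":-0.003,"y":0,"z":-0.03,"ax":0,"ay":0,"az":0},{"hand":0,"x":-0.004,"y":0,"z":-0.04,"ax":0,"ay":0,"az":0},{"hand":0,"x":-0.005,"y":0,"z":-0.05,"ax":0,"ay":0,"az":0},{"hand":0,"x":-0.005,"y":0,"z":-0.07,"ax":0,"ay":0,"az":0},{"hand":0,"x":-0.005,"y":0,"z":-0.1,"ax":0,"ay":0,"az":0},{"hand":0,"x":-0.005,"y":0,"z":-0.14,"ax":0,"ay":0,"az":0}])

```text
t: 4.78
tool_pos: [0.5358, -0.2751, 0.249]
orientation: [-2.075, -2.355, 0.0]
force: [0.0, -0.3, 0.9]
opening: 0.0002
gripper_force: 0.0
```

Call:
carry_out(targets=[{"hand":0,"x":-0.04,"y":0,"z":0,"ax":0,"ay":0,"az":0},{"hand":0,"x":-0.08,"y":0,"z":0,"ax":0,"ay":0,"az":0},{"hand":0,"x":-0.12,"y":0,"z":0,"ax":0,"ay":0,"az":0},{"hand":0,"x":-0.15,"y":0,"z":0,"ax":0,"ay":0,"az":0},{"hand":0,"x":-0.15,"y":0,"z":0,"ax":0,"ay":0,"az":0},{"hand":0,"x":-0.15,"y":0,"z":0,"ax":0,"ay":0,"az":0},{"hand":0,"x":-0.15,"y":0,"z":0,"ax":0,"ay":0,"az":0}])

```text
t: 5.65
tool_pos: [0.5555, -0.4234, 0.2489]
orientation: [2.076, 2.358, 0.0]
force: [1.0, -0.1, -0.2]
opening: 0.0005
gripper_force: 0.0
```

```bash
python3 - <<'E'
from h import *
b,d=read_camera('top'); a,_=read_camera('wrist')
cv2.imwrite('pics/c4.png',np.hstack([cv2.resize(a,(400,300)),b[120:420,200:600]]))
s=read_state(); print(s['t'],s['tool_pos'],s['force'])
E
```

```text
5.75 [ 0.55555201 -0.42354387  0.24893603] [0.5989621  0.0261189  0.19573067]
```

View pics/c4.png

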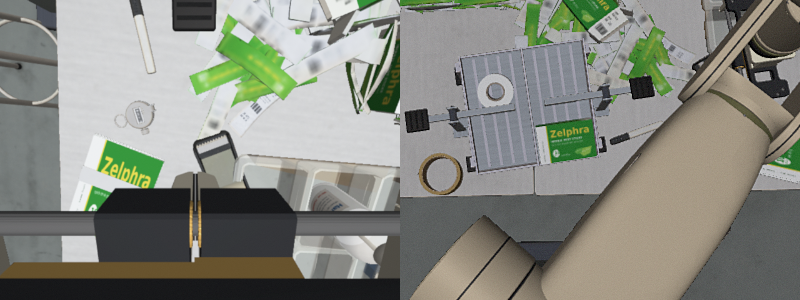

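The gate is closed: the right paddle is back at its rest pixel (641,87 in the crop). The carton is at the end stop, the roll is behind its gate, and the arm is clear.

```bash
python3 -c "
from plant import robot
print(robot.close_job())"
```

```text
the job is handed in; nothing more can be done
None
```

I handed the job in at about 5.8 s: the last picture shows the carton at the end stop with its gate closed behind it, the roll still behind its own closed gate, and the arm clear. The hand-in gave no verdict.

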